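Open the pot, then hold the food warmer open

TASK

I am about to scoop the potatoes out of the pot into the food warmer: lift the lid off the pot and set it down gently, flat with its knob up, in the middle of the wooden board, and let go of it. Then raise the warmer's hinged lid to 50 degrees open and keep holding it there: finish still holding it, because it falls shut when released. Leave the pot and everything else where it stands.

Things in the scene. Friction and masses are not known exactly. Their poses are not given: they have to be found in the camera images.
- pot: round steel pot with two small side ears, 156 mm outer diameter (about 210 mm across the ears), rim 110 mm above the table, about 2 kg, loose. It stands on the table and holds potatoes. Origin: centre of its underside, z up
- pot_lid: loose round steel lid of the pot, 164 mm diameter, 0.2 to 0.4 kg. Origin: centre of its underside, z up (its knob points along +z). The underside is a flat plug 140 mm across and 6 mm deep that sits loosely inside the pot's rim, so on the pot the origin is 104 mm above the table. Above the plug: plate from 6 mm, domed to 20 mm at the centre, then a thin stem and an upright black cylindrical knob 30 mm in diameter, from 26 to 54 mm above the origin
- pot_knob (a point): the point in the pot lid's knob to grip, on its axis, 42 mm above the lid's origin and 22 mm above the steel of the lid
- board: square wooden board, 210 x 210 mm, 18 mm thick, fixed flat on the table, empty. Origin: centre of its underside
- warmer: rectangular steel countertop food warmer, 200 mm deep (its x), 270 mm wide (its y), 120 mm tall, fixed on the table, with a black dial low on its front. Origin: centre of its underside; its front faces its own -x (towards the robot's side, give or take 0.25 rad of yaw)
- warmer_handle (a point): middle of the handle's bar: a round black bar 12 mm thick, 110 mm long, parallel to the hinge (the warmer's y), on a post at either end. With the lid closed it is 170 mm in the warmer's -x from the hinge line and 50 mm above it (45 mm above the lid's top face); so 176 mm above the table; it turns with the lid about the hinge line
- warmer_hinge_line (a point): middle of the hinge line, at the warmer's far top edge, 126 mm above the table; the hinge axis is the warmer's y, and opening turns the lid in the positive sense about +y
- warmer_lid (a joint): the warmer's lid, a flat steel plate 206 x 276 x 10 mm, 0.4 to 0.8 kg, hinged along the warmer's far (+x) top edge; from the hinge line it reaches 206 mm along its own -x to its free front edge, which swings up and away from the robot. Value: opening angle in rad, 0 closed (lid level), growing as it opens, stop at 1.4. Nothing holds it up: let go, it falls shut. A black arch handle stands on it
- shaker: bystander, loose: steel jar-shaped shaker, 48 mm diameter, 95 mm tall. Origin: centre of the underside
- bowl: bystander, loose: small steel bowl, 96 mm diameter, 50 mm tall. Origin: centre of the underside
- grater: bystander, loose: white plastic hand grater lying down, about 165 mm long with its handle, 50 mm tall. Origin: centre of the underside of the drum housing
- mug: bystander, loose: white ceramic mug, 76 mm diameter, 85 mm tall. Origin: centre of the underside
- spoon: bystander, loose: wooden spoon lying flat, 200 mm long. Origin: near the middle of the spoon
- ramekin: bystander, loose: white ceramic dish, 80 mm diameter, 45 mm tall. Origin: centre of the underside
Mind the look-alikes: they are no part of the job. Leave any pink look-alike of the pot_lid alone.

How it is judged:
By the outcome, as a careful person would: the job done as asked, in the order asked, and still so for the second after the job is handed in, while the arm keeps its last pose, push and grip.
It also fails if it takes over 58 s, if anything falls off the work surface, if the arm or the gripper's body presses on something with over 40 N, if the wrist force passes 120 N, or if a joint passes its speed limit or range.

ROBOT

A 6-joint arm with a two-finger parallel gripper is mounted at the origin on the work surface. World frame = base frame: x ahead of the robot, y to its left, z up, the work surface at z = 0. Lengths are in m, angles in rad, forces in N, time in s.
With the tool pointing down it reaches from about 0.35 to 0.975 m from the base axis. Payload 4.9 kg.
Tool frame: the origin (TCP) lies on the front face of the gripper's body, between the roots of the fingers; the fingertips stand ctrl.finger_overhang ahead of it and the grasp point (between the pads) lies 54 mm ahead of it (ctrl.finger_overhang is the distance from the TCP to the fingertips, in m); z points along the fingers, y is the line along which they close (so a half turn about z gives the same grasp; the last joint's range is limited). The gripper opens to 85 mm and grips with 20 to 120 N. Pads are 22 mm wide; open, the fingers measure 114 mm over their backs; the gripper's body (76 mm by 85 mm) begins 54 mm behind the grasp point. The pads swing forward as they close: fully open they stand 13 mm farther back than shut.
Start: joints at [0.994, 0.053, 1.613, -0, 1.476, -0.119], TCP at [0.276, 0.561, 0.304] pointing down, gripper open.
Joint ranges: [-3.01, 3.01], [-1.01, 2.22], [0.06, 2.58], [-1.02, 4.17], [0.09, 2.62], [-3.14, 3.14]. Speed limits (rad/s): [2.57, 2.57, 3.14, 3.14, 3.14, 3.14].

INTERFACE

Orientations are given as a rotation vector (axis times angle).
In Python, from station import ctrl, vision gives the robot as it stands. The module is installed in compiled form; this text tells all that it offers.
- The arm moves only by the tool drive_tool, never from a script. Its argument "rows" is a list of rows, each a list of 2 entries, a list of its own where there are three numbers: the shift along the tool's x, y, z in m, then the turn about the tool's z in rad. A call has 1 to 10 rows; each row shifts and turns the commanded pose from where the row before left it, along the tool's axes as they then stand; what a row does not reach is not made up. A row lasts 1/10 s, in which the tool goes at most 50 mm and 8.59 degrees, less where a joint would pass 70% of its speed; a pose out of reach is approached as far as the arm can. A call with a gripper value outside its range is refused whole. "jaw" is the closure, from 0 (fully open) to 1 (shut), set as the call begins (left out, the last holds). The fingers move at their own pace and stop on an object; "grip_force" is the grip in N (left out, the last holds). Time passes only in rows, so rows that do not move let the fingers close. It gives the time, the measured TCP pose, the force, the opening and the grip force at its end, in the units of the state.
- ctrl.get_obs(): the state, without advancing time (a new reading comes with each control period).
- vision.get_image(name): name is "side" or "top" or "wrist"; returns a dict with "image" (400x640x3 uint8, blue, green, red), "vertical_fov" (degrees; the focal length in pixels is half the picture's height over the tangent of half this angle, whatever the lens; pixels are square), "cx", "cy" (the principal point, pixels), "R" (3x3) and "t" (3): a world point X has camera coordinates R X + t. Camera axes: x right, y down, z forward; pixel columns grow to the right and rows downward; lengths in m; the calibration is good to about 2 mm. The wrist camera is an equidistant fisheye: a pixel r from the principal point sees the ray r / f radians off the axis. A picture is of the moment at which its call begins. There is no depth.
- ctrl.finish_job(): hands the job in; it is judged then, once.
The state is a dict: "t": time; "q": joint angles; "dq": joint speeds; "effort": joint torques, N m; "tool_pos": TCP position; "tool_rot": TCP orientation; "contact_force": force on the tool from outside, world axes, zero at the start; "wrist_torque": the same for the moment, N m; "opening": finger opening in m; "grip_force": force on a finger pad.
Only numpy, scipy, OpenCV 4.12 (cv2) and the standard library are available. Lean on these libraries where they do the work, as an engineer would, in place of code of your own. Each camera call takes 0.05 s, during which the arm holds its last target. There are 200 camera calls.

## Working session

There is one attempt and no reset: what is moved stays moved. The work goes in short steps, Python scripts to look and compute and a tool call to move; the robot and the scene stay as the last step left them, time stands still between calls to the robot, and variables do not carry over. Pictures are saved under pics/ and viewed, at most 10 in all, crops included, and the job is handed in when it is done.

Besides the shell and the picture viewer there is one more tool, called after "Request:" as name(argument=value, ...), one argument or row to a line, values as JSON. drive_tool: Moves the arm, as the interface text tells. Its arguments: {"type":"object","properties":{"rows":{"type":"array","items":{"type":"array"}},"jaw":{"type":"number"},"grip_force":{"type":"number"}},"required":["rows"]}

```bash
mkdir -p pics
cat > h.py <<'E'
import numpy as np, cv2, pickle
from station import ctrl, vision
from scipy.spatial.transform import Rotation as Ro
def grab(n,tag):
    d=vision.get_image(n); cv2.imwrite(f'pics/{tag}.png',d['image']); pickle.dump(d,open(f'pics/{tag}.pkl','wb')); return d
def load(tag): return pickle.load(open(f'pics/{tag}.pkl','rb'))
def f(d): return 200/np.tan(np.radians(d['vertical_fov'])/2)
def ray(d,u,v,fish=False):
    x=(u-d['cx'])/f(d); y=(v-d['cy'])/f(d)
    if fish:
        r=np.hypot(x,y); c=np.array([x/r*np.sin(r),y/r*np.sin(r),np.cos(r)]) if r>1e-9 else np.array([0,0,1.])
    else: c=np.array([x,y,1.])
    R=np.array(d['R']); t=np.array(d['t']); return -R.T@t, R.T@c
def atz(d,u,v,z,fish=False):
    o,r=ray(d,u,v,fish); return o+r*(z-o[2])/r[2]
def proj(d,X,fish=False):
    c=np.array(d['R'])@np.array(X)+np.array(d['t'])
    if fish:
        r=np.hypot(c[0],c[1]); th=np.arctan2(r,c[2]); return np.array([d['cx']+f(d)*th*c[0]/r,d['cy']+f(d)*th*c[1]/r])
    return np.array([d['cx']+f(d)*c[0]/c[2],d['cy']+f(d)*c[1]/c[2]])
E
python3 - <<'E'
from h import *
for n in ['side','top','wrist']:
    d=grab(n,n+'0'); o,r=ray(d,d['cx']+.01,d['cy']); print(n,d['vertical_fov'],d['cx'],d['cy'],o.round(3),r.round(3))
print(ctrl.get_obs(), ctrl.finger_overhang)
E
```

```text
side 44.312645262603525 314.4983499587049 196.6423452475153 [ 0.261 -1.234  1.368] [ 0.175  0.668 -0.723]
top 55.86233117438603 318.79303026850863 203.84141023030912 [ 0.291 -0.106  1.445] [ 0.207  0.001 -0.978]
wrist 65.70646984690485 317.3824174852647 197.18027097771488 [0.212 0.591 0.372] [ 0.251 -0.126 -0.96 ]
{'t': 0.15, 'q': array([ 9.94008129e-01,  5.32531713e-02,  1.61397161e+00, -7.06758174e-06,
        1.47599836e+00, -1.18999626e-01]), 'dq': array([-0.00035133, -0.00205409, -0.00540439,  0.00104487,  0.0007584 ,
        0.00180402]), 'effort': array([ 9.67403466e-04, -3.94243026e+01, -3.70722950e+01, -9.41755320e-05,
        4.61742762e-03,  1.68832440e-05]), 'tool_pos': array([0.27602834, 0.56033602, 0.30291978]), 'tool_rot': array([-7.12703980e-01, -3.05911767e+00,  2.41106989e-03]), 'contact_force': array([ 0.38357614, -0.45263023,  0.54365755]), 'wrist_torque': array([0.00722989, 0.00087593, 0.01550799]), 'grip_force': 0.0, 'opening': 0.08502202907109294} 0.0726
```

View pics/top0.png

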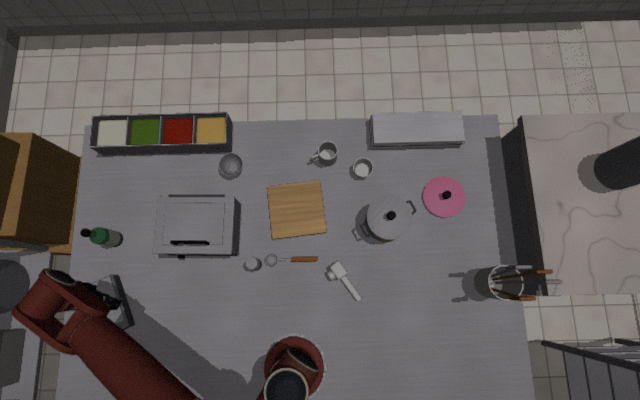

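View pics/side0.png

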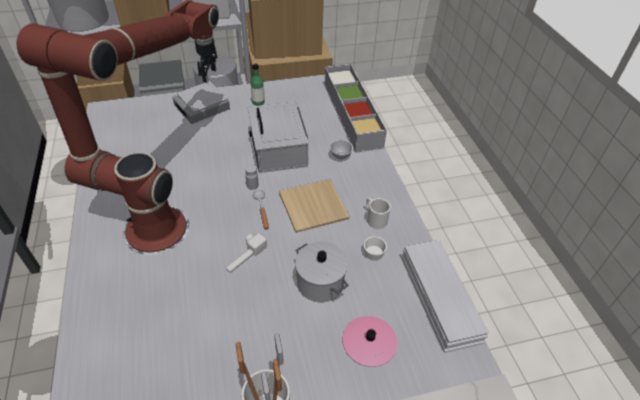

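Top view: steel lid knob at (391,215) and pink lid look-alike knob at (446,195); the steel one, on the pot with ears, is mine. The board is at about (297,209) and the warmer at (196,225) with its handle at (189,242). In the side view the steel knob is at (321,256), the pink one at (370,335) and the warmer handle at (260,120). Next is a close crop.

Run:
```python
from h import *
t=load('top0')['image'];s=load('side0')['image']
def up(i,x0,y0,w,h,k):
    c=cv2.resize(i[y0:y0+h,x0:x0+w],None,fx=k,fy=k,interpolation=cv2.INTER_CUBIC)
    c=cv2.convertScaleAbs(c,alpha=1.3)
    for x in range(-x0%10,w,10):
        cv2.line(c,(int((x+.5)*k),0),(int((x+.5)*k),5 if (x0+x)%50 else 14),(0,255,255),1)
    for y in range(-y0%10,h,10):
        cv2.line(c,(0,int((y+.5)*k)),(5 if (y0+y)%50 else 14,int((y+.5)*k)),(0,255,255),1)
    return c
m=np.zeros((600,800,3),np.uint8)
def put(c,x,y): m[y:y+c.shape[0],x:x+c.shape[1]]=c
put(up(t,150,186,100,78,4),0,0)
put(up(t,350,186,70,60,4),405,0)
put(up(s,240,98,75,72,4),0,315)
put(up(s,290,240,65,65,4),305,315)
put(up(t,262,176,70,70,3),570,315)
cv2.imwrite('pics/m.png',m)
```

```text
Traceback (most recent call last):
ValueError: could not broadcast input array from shape (288,300,3) into shape (285,300,3)
```

Run:
```python
from h import *
t=load('top0')['image'];s=load('side0')['image']
def up(i,x0,y0,w,h,k):
    c=cv2.resize(i[y0:y0+h,x0:x0+w],None,fx=k,fy=k,interpolation=cv2.INTER_CUBIC)
    c=cv2.convertScaleAbs(c,alpha=1.3)
    for x in range(-x0%10,w,10):
        cv2.line(c,(int((x+.5)*k),0),(int((x+.5)*k),5 if (x0+x)%50 else 14),(0,255,255),1)
    for y in range(-y0%10,h,10):
        cv2.line(c,(0,int((y+.5)*k)),(5 if (y0+y)%50 else 14,int((y+.5)*k)),(0,255,255),1)
    return c
m=np.zeros((600,800,3),np.uint8)
def put(c,x,y): m[y:y+c.shape[0],x:x+c.shape[1]]=c
put(up(t,150,186,100,76,4),0,0)
put(up(t,350,186,70,60,4),405,0)
put(up(s,240,98,75,71,4),0,312)
put(up(s,290,240,65,65,4),305,312)
put(up(t,262,176,70,70,3),570,312)
cv2.imwrite('pics/m.png',m)
```

```text
(no output)
```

View pics/m.png

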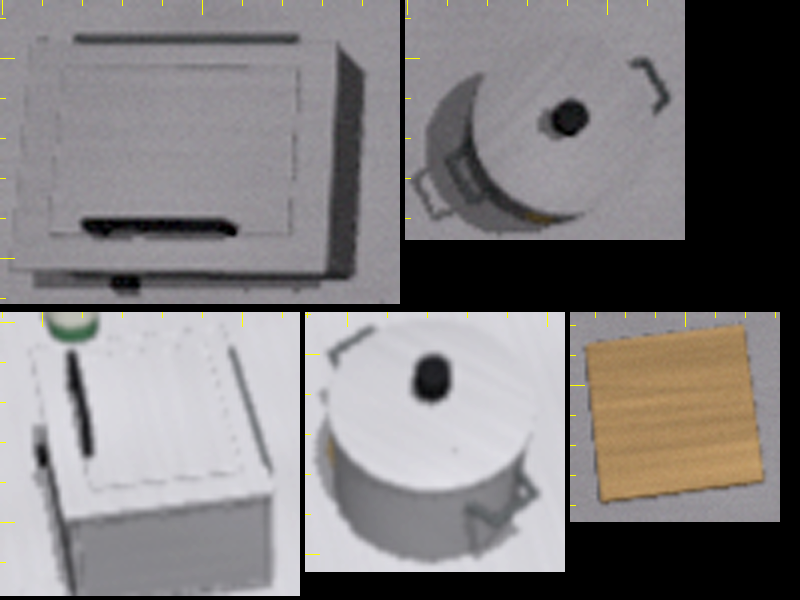

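Mosaic: the steel knob is at top (390.9,214.9) and side (321.4,256.1). The handle bar runs (170.9,241.1)-(208.9,242.6) in top and (257.6,107.6)-(261.6,132.6) in side. The dark hinge strip is at top (168.4,195)-(224,195), and the board corners are clear.

Run:
```python
from h import *
T=load('top0');S=load('side0')
def tri(a,b):
    A=np.zeros((3,3));B=np.zeros(3);P=[]
    for d,p in((T,a),(S,b)):
        o,r=ray(d,*p); r/=np.linalg.norm(r); M=np.eye(3)-np.outer(r,r);A+=M;B+=M@o
    return np.linalg.solve(A,B).round(4)
kn=((390.9,214.9),(321.4,256.1))
print('knob',tri(*kn),atz(T,*kn[0],.146).round(4),atz(S,*kn[1],.144).round(4))
h=[((170.9,241.1),(257.6,107.6)),((208.9,242.6),(261.6,132.6))]
for a,b in h: print('bar',tri(a,b),atz(T,*a,.176).round(4),atz(S,*b,.176).round(4))
for a,b in [((168.4,195.1),(297.6,106.6)),((224.1,195.1),(307.1,137.1))]: print('hinge',tri(a,b),atz(T,*a,.126).round(4),atz(S,*b,.126).round(4))
bc=[(586,343),(744,325),(763,481),(601,502)]
P=np.array([atz(T,262+(x-570+.5)/3-.5,176+(y-312+.5)/3-.5,.018) for x,y in bc]);print(P.round(4),P.mean(0).round(4))
# pot lid plate outline in side: left/right extremes
for u,v in[(327,405),(538,420)]: print('lid edge',atz(S,290+(u-305)/4-.4,240+(v-312)/4-.4,.112).round(4))
W=load('wrist0')
cb=Ro.from_rotvec(ctrl.get_obs()['tool_rot']).as_matrix();print('tool R',cb.round(3))
```

```text
knob [ 0.5191 -0.3557  0.1456] [ 0.5199 -0.3557  0.146 ] [ 0.5186 -0.3547  0.144 ]
bar [0.4436 0.3959 0.1805] [0.4453 0.3977 0.176 ] [0.4431 0.402  0.176 ]
bar [0.4386 0.2778 0.1461] [0.4368 0.269  0.176 ] [0.4327 0.2407 0.176 ]
hinge [0.6156 0.4331 0.1324] [0.6178 0.4357 0.126 ] [0.6168 0.4416 0.126 ]
hinge [0.6109 0.2344 0.1277] [0.6122 0.2348 0.126 ] [0.6105 0.2362 0.126 ]
[[ 0.6704  0.0958  0.018 ]
 [ 0.6889 -0.1107  0.018 ]
 [ 0.4833 -0.1293  0.018 ]
 [ 0.4621  0.0763  0.018 ]] [ 0.5762 -0.017   0.018 ]
lid edge [ 0.4386 -0.3386  0.112 ]
lid edge [ 0.5958 -0.3895  0.112 ]
tool R [[-0.897  0.442 -0.001]
 [ 0.442  0.897 -0.001]
 [ 0.    -0.002 -1.   ]]
```

View pics/wrist0.png

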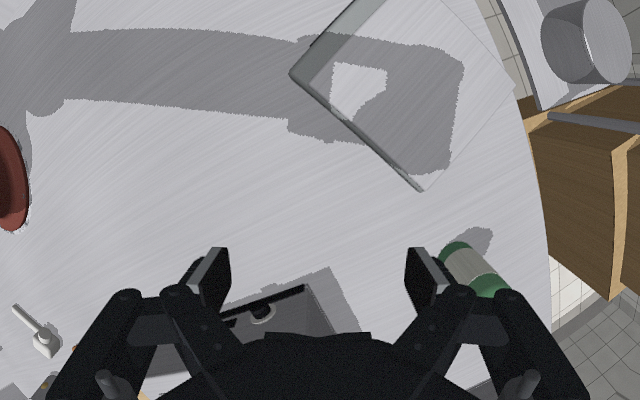

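Request:
drive_tool(
  rows=[
    [[0,0,0],0.14],
    [[0,0,0],0.14],
    [[0,0,0],0.14],
    [[0,0,0],0.14],
    [[0,0,0],0.14],
    [[0,0,0],0.14],
    [[0,0,0],0.14],
    [[0,0,0],0.14],
    [[-0.03,0.008,0],0],
    [[-0.04,0.01,0],0],
  ],
)

```text
t: 1.15
tool_pos: [0.2934, 0.4904, 0.3033]
tool_rot: [2.227, 2.216, -0.001]
contact_force: [1.3, -0.4, 0.3]
opening: 0.0853
grip_force: 0.0
```

Request:
drive_tool(
  rows=[
    [[-0.045,0.012,0],0],
    [[-0.045,0.012,0],0],
    [[-0.045,0.012,0],0],
    [[-0.045,0.012,0],0],
    [[-0.045,0.012,0],0],
    [[-0.045,0.012,0],0],
    [[-0.045,0.012,0],0],
    [[-0.045,0.012,0],0],
    [[-0.045,0.012,0],0],
    [[-0.045,0.012,0],0],
  ],
)

```text
t: 2.15
tool_pos: [0.4104, 0.0378, 0.3039]
tool_rot: [2.229, 2.213, 0.001]
contact_force: [0.1, 0.1, -0.6]
opening: 0.0855
grip_force: 0.0
```

Request:
drive_tool(
  rows=[
    [[-0.045,0.0125,0],0],
    [[-0.045,0.0125,0],0],
    [[-0.045,0.0125,0],0],
    [[-0.045,0.0125,0],0],
    [[-0.045,0.0125,0],0],
    [[-0.045,0.0125,0],0],
    [[-0.045,0.0125,0],0],
    [[-0.045,0.0125,0],0],
    [[-0.03,0.008,0],0],
    [[0,0,0],0],
  ],
)

```text
t: 3.15
tool_pos: [0.5157, -0.3544, 0.3028]
tool_rot: [-2.233, -2.209, 0.001]
contact_force: [-0.2, -0.3, -0.7]
opening: 0.0854
grip_force: 0.0
```

Run:
```python
from h import *
d=grab('wrist','w1'); o=ctrl.get_obs(); print(o['tool_pos'],o['q'])
g=o['tool_pos'];print('knob pred',proj(d,[.519,-.3552,.158],True),proj(d,[.519,-.3552,.13],True))
```

```text
[ 0.51559817 -0.35248727  0.302881  ] [-7.18788195e-01  5.32142353e-02  1.61407700e+00  1.17216462e-04
  1.47612633e+00 -7.09535696e-01]
knob pred [321.75986737 208.86621337] [321.34958464 197.95835226]
```

View pics/w1.png

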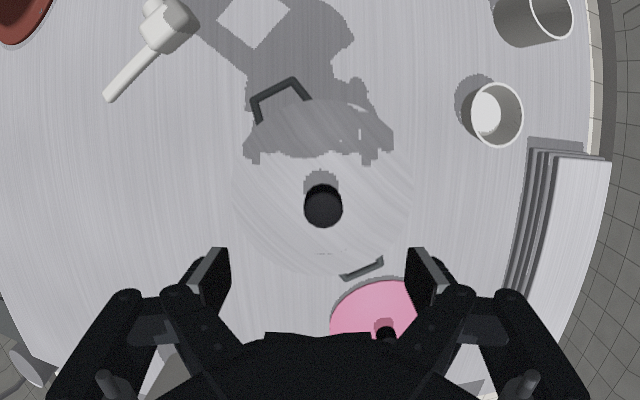

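Wrist view: the knob top is at (323.5,208), 2 px from the prediction, so it lies at (0.520,-0.355). The pink lid is well off at (380,315). I descend onto the steel knob.

Request:
drive_tool(
  rows=[
    [[-0.0015,0.0045,0.015],0],
    [[0,0,0.02],0],
    [[0,0,0.02],0],
    [[0,0,0.018],0],
    [[0,0,0.013],0],
    [[0,0,0.008],0],
    [[0,0,0.004],0],
    [[0,0,0],0],
  ],
)

```text
t: 4.0
tool_pos: [0.5204, -0.3525, 0.2057]
tool_rot: [-2.229, -2.214, -0.0]
contact_force: [-0.2, -0.2, -0.6]
opening: 0.0856
grip_force: 0.0
```

Request:
drive_tool(
  rows=[
    [[0,0,0],0],
    [[0,0,0],0],
    [[0,0,0],0],
    [[0,0,0],0],
    [[0,0,0],0],
    [[0,0,0],0],
    [[0,0,0],0],
    [[0,0,0],0],
    [[0,0,0],0],
    [[0,0,0],0],
  ],
  jaw=1,
  grip_force=50,
)

```text
t: 5.0
tool_pos: [0.5207, -0.3529, 0.2067]
tool_rot: [2.228, 2.213, 0.0]
contact_force: [0.6, 0.3, 5.8]
opening: 0.0284
grip_force: 50.0
```

Request:
drive_tool(
  rows=[
    [[0,0,-0.003],0],
    [[0,0,-0.005],0],
    [[0,0,-0.008],0],
    [[0,0,-0.012],0],
    [[0,0,-0.015],0],
    [[0,0,-0.015],0],
    [[0,0,-0.015],0],
    [[0,0,-0.01],0],
    [[0,0,-0.005],0],
    [[0,0,0],0],
  ],
)

```text
t: 6.0
tool_pos: [0.5206, -0.3528, 0.2951]
tool_rot: [2.228, 2.212, 0.0]
contact_force: [0.5, -0.5, -2.7]
opening: 0.0286
grip_force: 49.5
```

Run:
```python
from h import *
d=grab('wrist','w2'); s=grab('side','s2'); o=ctrl.get_obs(); print(o['tool_pos'],o['contact_force'],o['wrist_torque'])
m=np.zeros((400,800,3),np.uint8); m[:,:400]=cv2.resize(s['image'][190:320,265:395],(400,400)); m[:,400:]=d['image'][:,120:520]
cv2.imwrite('pics/m2.png',m)
```

```text
[ 0.5201254  -0.3524356   0.29322157] [ 0.13428654 -0.06433065 -2.36364107] [ 0.03600563  0.00709109 -0.07084443]
```

View pics/m2.png

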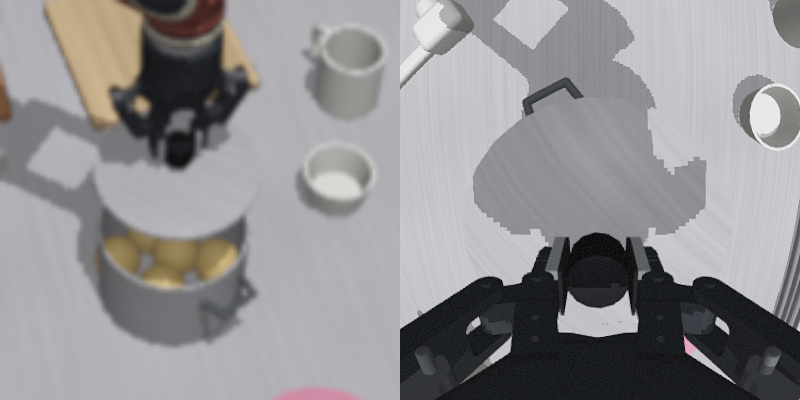

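Lid lifted level and knob central between the pads; the potatoes and pot are undisturbed. I carry it to the board centre.

Request:
drive_tool(
  rows=[
    [[0.015,0.0025,0],0],
    [[0.03,0.005,0],0],
    [[0.042,0.007,0],0],
    [[0.045,0.0075,0],0],
    [[0.045,0.0075,0],0],
    [[0.045,0.0075,0],0],
    [[0.045,0.0075,0],0],
    [[0.038,0.0065,0],0],
    [[0.022,0.0035,0],0],
    [[0.0105,0.0013,0],0],
  ],
)

```text
t: 7.1
tool_pos: [0.578, -0.0126, 0.293]
tool_rot: [-2.225, -2.216, 0.001]
contact_force: [-0.0, 0.2, -2.6]
opening: 0.0284
grip_force: 49.6
```

Request:
drive_tool(
  rows=[
    [[0,0,0.01],0],
    [[0,0,0.02],0],
    [[0,0,0.025],0],
    [[0,0,0.025],0],
    [[0,0,0.025],0],
    [[0,0,0.02],0],
    [[0,0,0.015],0],
    [[0,0,0.008],0],
    [[0,0,0.002],0],
    [[0,0,0],0],
  ],
)

```text
t: 8.1
tool_pos: [0.5788, -0.0158, 0.1443]
tool_rot: [2.229, 2.213, 0.001]
contact_force: [-0.3, -0.1, -1.3]
opening: 0.0288
grip_force: 49.6
```

Run:
```python
from h import *
o=ctrl.get_obs(); print(o['tool_pos'],o['contact_force'])
T=grab('top','t3');S=grab('side','s3')
m=np.zeros((400,800,3),np.uint8); m[:,:400]=cv2.resize(T['image'][165:255,255:345],(400,400),interpolation=2); m[:,400:]=cv2.resize(S['image'][165:245,270:350],(400,400),interpolation=2)
cv2.imwrite('pics/m3.png',m)
```

```text
[ 0.57881508 -0.01584419  0.14430477] [-0.30087827 -0.07281104 -1.31487683]
```

View pics/m3.png

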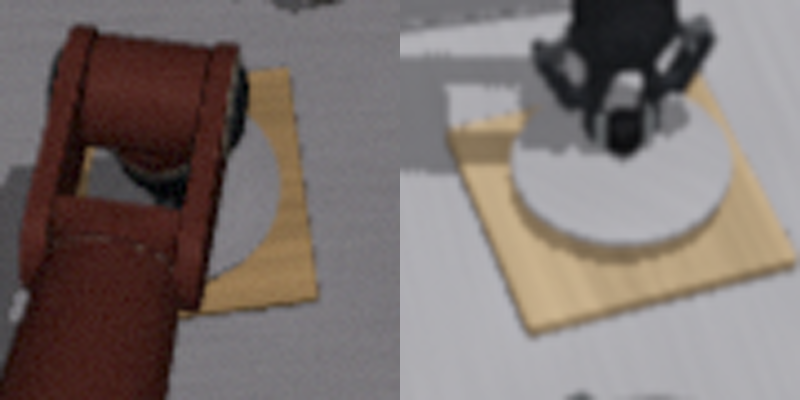

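Lid is over the board, still about 24 mm high. I nudge x by -2.5 mm and lower gently.

Request:
drive_tool(
  rows=[
    [[0,-0.001,0.003],0],
    [[0,-0.0015,0.005],0],
    [[0,0,0.005],0],
    [[0,0,0.003],0],
    [[0,0,0.002],0],
    [[0,0,0.001],0],
    [[0,0,0.001],0],
    [[0,0,0.001],0],
    [[0,0,0],0],
    [[0,0,0],0],
  ],
)

```text
t: 9.2
tool_pos: [0.5761, -0.0155, 0.123]
tool_rot: [2.229, 2.214, 0.0]
contact_force: [-0.2, -0.4, -1.9]
opening: 0.0285
grip_force: 49.6
```

Request:
drive_tool(
  rows=[
    [[0,0,0.001],0],
    [[0,0,0.0005],0],
    [[0,0,0.0005],0],
    [[0,0,0],0],
  ],
)

```text
t: 9.6
tool_pos: [0.5759, -0.0155, 0.1208]
tool_rot: [-2.229, -2.214, 0.0]
contact_force: [0.5, -0.3, -2.3]
opening: 0.0286
grip_force: 49.6
```

Request:
drive_tool(
  rows=[
    [[0,0,0.0005],0],
    [[0,0,0.0005],0],
    [[0,0,0],0],
    [[0,0,0],0],
  ],
)

```text
t: 10.0
tool_pos: [0.5762, -0.0155, 0.1207]
tool_rot: [2.229, 2.214, 0.0]
contact_force: [-3.6, -0.1, 6.0]
opening: 0.0281
grip_force: 50.3
```

Contact felt (+6 N): it is down. Release and rise.

Request:
drive_tool(
  rows=[
    [[0,0,-0.0005],0],
    [[0,0,0],0],
    [[0,0,0],0],
    [[0,0,0],0],
    [[0,0,0],0],
    [[0,0,0],0],
    [[0,0,0],0],
    [[0,0,-0.005],0],
    [[0,0,-0.01],0],
    [[0,0,-0.02],0],
  ],
  jaw=0,
)

```text
t: 11.0
tool_pos: [0.5751, -0.0154, 0.1548]
tool_rot: [-2.228, -2.212, 0.003]
contact_force: [-0.3, -0.3, 0.4]
opening: 0.0857
grip_force: 0.0
```

Request:
drive_tool(
  rows=[
    [[0,0,-0.03],0],
    [[0,0,-0.04],0],
    [[0,0,-0.04],0],
    [[0,0,-0.03],0],
    [[0.02,-0.007,-0.01],0],
    [[0.04,-0.014,0],0],
    [[0.04,-0.014,0],0],
    [[0.04,-0.014,0],0],
    [[0.04,-0.014,0],0],
    [[0.04,-0.014,0],0],
  ],
)

```text
t: 12.0
tool_pos: [0.4998, 0.2065, 0.3067]
tool_rot: [2.229, 2.213, 0.003]
contact_force: [-0.6, -0.6, 1.1]
opening: 0.0853
grip_force: 0.0
```

Request:
drive_tool(
  rows=[
    [[0.035,-0.014,0],0],
    [[0.035,-0.014,0],0],
    [[0.03,-0.014,0],0],
    [[0.02,-0.01,0],0],
    [[0.01,-0.006,0],0],
    [[0,0,0],0],
    [[0,0,0],0],
  ],
)

```text
t: 12.7
tool_pos: [0.4438, 0.3349, 0.3058]
tool_rot: [2.229, 2.213, 0.0]
contact_force: [-0.0, -1.2, -0.9]
opening: 0.0851
grip_force: 0.0
```

Run:
```python
from h import *
d=grab('wrist','w4'); t=grab('top','t4'); s=grab('side','s4'); o=ctrl.get_obs(); print(o['tool_pos'],o['q'])
m=np.zeros((600,800,3),np.uint8); m[:400,:640]=d['image']
m[400:,:300]=cv2.resize(s['image'][170:270,260:410],(300,200)); m[400:,310:610]=cv2.resize(t['image'][165:265,255:405],(300,200))
cv2.imwrite('pics/m4.png',m)
```

```text
[0.44401957 0.33451792 0.30547335] [ 5.11905423e-01 -1.12995056e-01  1.77241868e+00 -2.97226895e-04
  1.48214553e+00  5.20465959e-01]
```

View pics/m4.png

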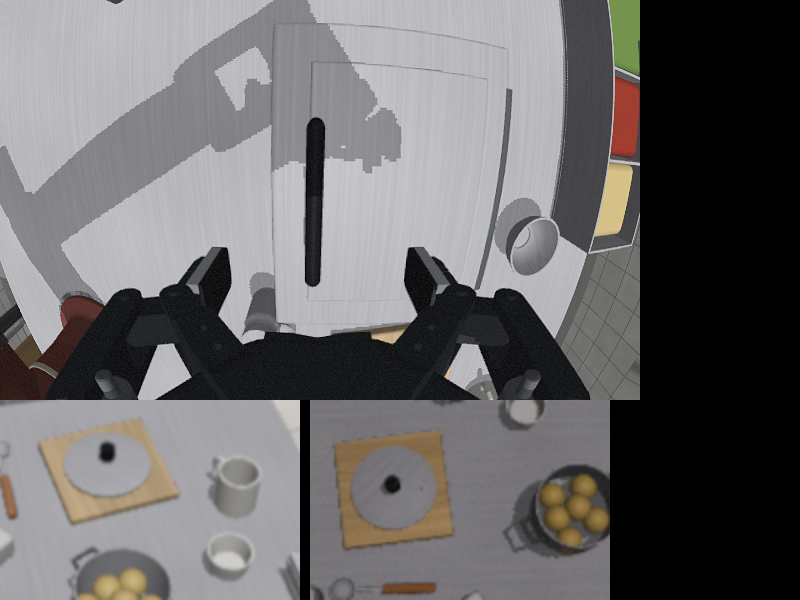

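The lid lies flat with its knob up, centred on the board. In the wrist view the bar runs (316.5,118)-(312.5,286), the hinge strip (509,90)-(478,288), and the front lid corners are (274,24),(276,322).

Run:
```python
from h import *
W=load('w4');T=load('t4')
A=atz(W,316.5,119,.178,True);B=atz(W,312.5,285,.178,True);print('bar',A.round(4),B.round(4),np.linalg.norm(A-B),(A+B)/2, 'slope',(A-B)[0]/(A-B)[1])
for p in[(509,90),(478,288)]:print('hinge',atz(W,*p,.126,True).round(4))
for p in[(274,24),(276,322),(509,49)]:print('lid',atz(W,*p,.131,True).round(4))
for x,y in[(392,484)]: print('knob on board',atz(T,255+(x-310)/2-.25,165+(y-400)/2-.25,.018+.052))
o=ctrl.get_obs();print(Ro.from_rotvec(o['tool_rot']).as_matrix().round(3))
```

```text
bar [0.444  0.3994 0.178 ] [0.44   0.2797 0.178 ] 0.11967772940934833 [0.44202621 0.33954564 0.178     ] slope 0.03382146499826931
hinge [0.618  0.4322 0.126 ]
hinge [0.6132 0.2312 0.126 ]
lid [0.4113 0.4756 0.131 ]
lid [0.4016 0.2042 0.131 ]
lid [0.6149 0.4696 0.131 ]
knob on board [ 0.57383146 -0.01882079  0.07      ]
[[ 0.009  1.     0.   ]
 [ 1.    -0.009 -0.   ]
 [-0.     0.    -1.   ]]
```

Request:
drive_tool(
  rows=[
    [[0.002,-0.001,0.01],0.025],
    [[0.003,-0.001,0.015],0],
    [[0,0,0.016],0],
    [[0,0,0.015],0],
    [[0,0,0.011],0],
    [[0,0,0.006],0],
    [[0,0,0.0025],0],
    [[0,0,0],0],
  ],
)

```text
t: 13.65
tool_pos: [0.4416, 0.3405, 0.2298]
tool_rot: [-2.257, -2.186, 0.0]
contact_force: [-0.3, 0.4, 0.9]
opening: 0.0853
grip_force: 0.0
```

Request:
drive_tool(
  rows=[
    [[0,0,0],0],
    [[0,0,0],0],
    [[0,0,0],0],
    [[0,0,0],0],
    [[0,0,0],0],
    [[0,0,0],0],
    [[0,0,0],0],
    [[0,0,0],0],
    [[0,0,0],0],
    [[0,0,0],0],
  ],
  jaw=1,
  grip_force=40,
)

```text
t: 14.65
tool_pos: [0.4414, 0.3405, 0.2301]
tool_rot: [-2.256, -2.185, 0.001]
contact_force: [-3.8, -1.0, 4.2]
opening: 0.0107
grip_force: 39.2
```

Run:
```python
from h import *
o=ctrl.get_obs();print(o['tool_pos'],o['opening'],o['grip_force'],o['contact_force'],o['wrist_torque'])
th=np.radians(np.concatenate([[0,.6,1.8],np.arange(3.6,48,1.8)[:25],[48.4,49.4,50]])) 
a=np.arctan2(50,170)+th;r=np.hypot(50,170)
p=np.c_[170-r*np.cos(a),-(r*np.sin(a)-50)]
for t,d in zip(np.degrees(th)[1:],np.diff(p,axis=0)):print(round(t,1),d.round(1))
print(p[-1])
```

```text
[0.44137027 0.34054374 0.23014894] 0.010692928409052308 39.18615996837616 [-3.79853148 -1.00670302  4.21105027] [-0.17804347  0.63826765 -0.06855978]
0.6 [ 0.5 -1.8]
1.8 [ 1.1 -3.5]
3.6 [ 1.8 -5.3]
5.4 [ 2.  -5.2]
7.2 [ 2.1 -5.1]
9.0 [ 2.3 -5.1]
10.8 [ 2.5 -5. ]
12.6 [ 2.6 -4.9]
14.4 [ 2.8 -4.8]
16.2 [ 2.9 -4.7]
18.0 [ 3.1 -4.6]
19.8 [ 3.2 -4.5]
21.6 [ 3.4 -4.4]
23.4 [ 3.5 -4.3]
25.2 [ 3.6 -4.2]
27.0 [ 3.8 -4.1]
28.8 [ 3.9 -4. ]
30.6 [ 4.  -3.9]
32.4 [ 4.1 -3.7]
34.2 [ 4.2 -3.6]
36.0 [ 4.4 -3.5]
37.8 [ 4.5 -3.3]
39.6 [ 4.6 -3.2]
41.4 [ 4.7 -3. ]
43.2 [ 4.8 -2.9]
45.0 [ 4.8 -2.7]
46.8 [ 4.9 -2.6]
48.4 [ 4.4 -2.2]
49.4 [ 2.8 -1.3]
50.0 [ 1.7 -0.8]
[  99.02832851 -112.36693581]
```

Bar gripped (opening 10.7 mm on the 12 mm bar). I follow the arc.

Request:
drive_tool(
  rows=[
    [[0,0.0005,-0.0018],0],
    [[0,0.0011,-0.0035],0],
    [[0,0.0018,-0.0053],0],
    [[0,0.002,-0.0052],0],
    [[0,0.0021,-0.0051],0],
    [[0,0.0023,-0.0051],0],
    [[0,0.0025,-0.005],0],
    [[0,0.0026,-0.0049],0],
    [[0,0.0028,-0.0048],0],
    [[0,0.0029,-0.0047],0],
  ],
)

```text
t: 15.65
tool_pos: [0.4615, 0.3399, 0.2759]
tool_rot: [-2.255, -2.185, 0.004]
contact_force: [-6.8, 1.7, -1.5]
opening: 0.0107
grip_force: 39.0
```

Run:
```python
from h import *
o=ctrl.get_obs();print(o['tool_pos'],o['opening'],o['grip_force'],o['contact_force'],o['wrist_torque'])
```

```text
[0.46146467 0.33987472 0.27590739] 0.010660018698656742 38.966556787490845 [-6.83378168  1.67614401 -1.46899521] [ 0.26300991  1.29973742 -0.07724933]
```

Following well, with low forces. Continue.

Request:
drive_tool(
  rows=[
    [[0,0.0031,-0.0046],0],
    [[0,0.0032,-0.0045],0],
    [[0,0.0034,-0.0044],0],
    [[0,0.0035,-0.0043],0],
    [[0,0.0036,-0.0042],0],
    [[0,0.0038,-0.0041],0],
    [[0,0.0039,-0.004],0],
    [[0,0.004,-0.0039],0],
    [[0,0.0041,-0.0037],0],
    [[0,0.0042,-0.0036],0],
  ],
)

```text
t: 16.65
tool_pos: [0.498, 0.3387, 0.3194]
tool_rot: [-2.255, -2.185, 0.003]
contact_force: [-11.1, -0.2, 5.5]
opening: 0.0104
grip_force: 38.9
```

Request:
drive_tool(
  rows=[
    [[0,0.0044,-0.0035],0],
    [[0,0.0045,-0.0033],0],
    [[0,0.0046,-0.0032],0],
    [[0,0.0047,-0.003],0],
    [[0,0.0048,-0.0029],0],
    [[0,0.0048,-0.0027],0],
    [[0,0.0049,-0.0026],0],
    [[0,0.0044,-0.0022],0],
    [[0,0.0028,-0.0013],0],
    [[0,0.0017,-0.0008],0],
  ],
)

```text
t: 17.65
tool_pos: [0.5407, 0.3373, 0.3469]
tool_rot: [2.256, 2.185, 0.003]
contact_force: [-8.4, 0.1, 8.8]
opening: 0.0104
grip_force: 40.3
```

Request:
drive_tool(
  rows=[
    [[0,0,0],0],
    [[0,0,0],0],
    [[0,0,0],0],
  ],
)

```text
t: 17.95
tool_pos: [0.5411, 0.3373, 0.3469]
tool_rot: [2.255, 2.184, 0.006]
contact_force: [-6.6, -0.9, 7.2]
opening: 0.0102
grip_force: 40.8
```

Run:
```python
from h import *
o=ctrl.get_obs();p=o['tool_pos'];print(p,o['opening'],o['grip_force'],o['contact_force'],o['wrist_torque'])
d=grab('wrist','w5');t=grab('top','t5'); s=grab('side','s5')
p=ctrl.get_obs()['tool_pos']
u=np.array([1,-.034]);dx=(p[:2]-np.array([.4415,.3405]))@u; dz=p[2]-.230
x=-170+dx*1e3; z=50+dz*1e3; print('dx,dz',dx,dz,'angle',np.degrees(np.arctan2(z,-x)-np.arctan2(50,170)),'r',np.hypot(x,z))
m=np.zeros((600,800,3),np.uint8); m[:300,:480]=cv2.resize(d['image'],(480,300))
m[300:,:400]=cv2.resize(s['image'][75:180,225:365],(400,300)); m[300:,400:]=cv2.resize(t['image'][165:345,150:390],(400,300))
cv2.imwrite('pics/m5.png',m)
```

```text
[0.54105279 0.33730979 0.34685112] 0.010240726805674996 40.76030910015106 [-6.58346485 -0.93420406  7.22306154] [ 0.02382402  1.19037806 -0.02191638]
dx,dz 0.09964132468122136 0.11681943040330448 angle 50.74212216550435 r 181.04989796378305
```

View pics/m5.png

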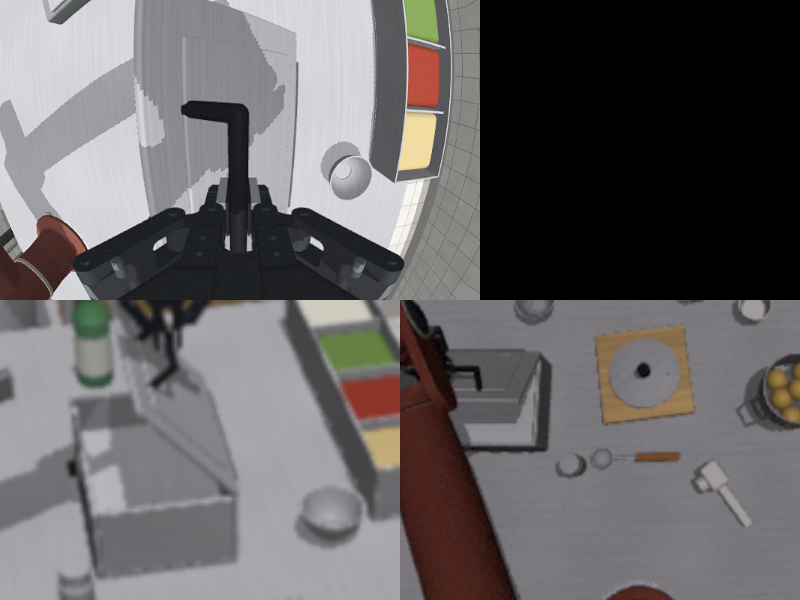

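Lid held open and the lid on the board untouched. Joint geometry gives roughly 50-51°; I use the last picture to overlay the modelled lid at 46/50/54°.

Run:
```python
from h import *
S=load('s5');W=load('w5');T=load('t5')
H=np.array([.612,.3337,.126]);c,s=np.cos(-.034),np.sin(-.034);Rz=np.array([[c,-s,0],[s,c,0],[0,0,1]])
def P(th,x,y,z):
    a=np.radians(th); return H+Rz@np.array([x*np.cos(a)+z*np.sin(a),y,-x*np.sin(a)+z*np.cos(a)])
lid=[(0,-.138,.005),(-.206,-.138,.005),(-.206,.138,.005),(0,.138,.005)]
bar=[(-.170,-.055,.05),(-.170,.055,.05)]
m=np.zeros((600,800,3),np.uint8)
def panel(d,x0,y0,w,h,k,fish,X,Y):
    im=cv2.resize(d['image'][y0:y0+h,x0:x0+w],None,fx=k,fy=k,interpolation=2)
    for th,col in((46,(255,0,0)),(50,(0,255,0)),(54,(0,0,255))):
        for L,cl in((lid,True),(bar,False)):
            q=[]
            pts=[np.array(p) for p in L]; pts+=pts[:1] if cl else []
            for a,b in zip(pts[:-1],pts[1:]):
                for u in np.linspace(0,1,15): q.append((proj(d,P(th,*(a+(b-a)*u)),fish)-[x0,y0]+.5)*k-.5)
            cv2.polylines(im,[np.round(np.array(q)).astype(int)],False,col,1)
    m[Y:Y+im.shape[0],X:X+im.shape[1]]=im
panel(S,240,75,75,100,6,False,0,0)
panel(T,150,180,85,75,4,False,455,0)
panel(W,150,0,300,260,1.1,True,455,305)
cv2.imwrite('pics/m6.png',m)
```

```text
(no output)
```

View pics/m6.png

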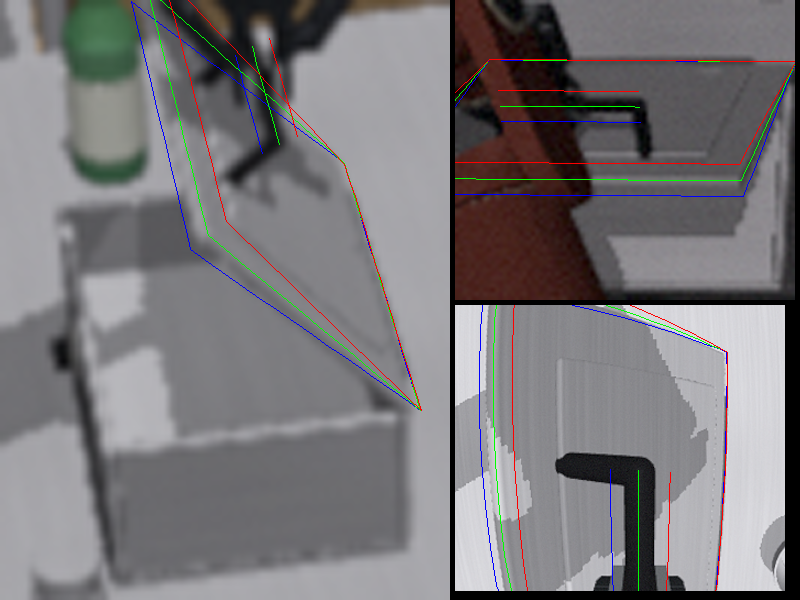

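The overlay matches the 50° (green) lines: the bar lies on green in the wrist and top panels, and the lid's front edge follows green in all three. Handing in.

```bash
python3 -c "
from station import ctrl
o=ctrl.get_obs();print(o['t'],o['tool_pos'],o['grip_force'],o['contact_force']);print(ctrl.finish_job())"
```

```text
18.1 [0.54103444 0.33735626 0.34681943] 40.75979232788086 [-6.99538846  0.08334188  7.70322224]
the job is handed in; nothing more can be done
None
```

The pot lid is flat, knob up, in the middle of the board and released, and I handed the job in at 18.1 s with the arm still holding the warmer lid at about 50° open; the pot and everything else were left where they stood.

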